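Clear the jammed bottle from the labeller's feed chute and put it under the magnifier

ROBOT

A 6-joint arm with a two-finger parallel gripper is mounted at the origin on the work surface. World frame = base frame: x ahead of the robot, y to its left, z up, the work surface at z = 0. Lengths are in m, angles in rad, forces in N, time in s.
With the tool pointing down it reaches from about 0.35 to 1 m from the base axis. Payload 7.1 kg.
Tool frame: the origin (TCP) lies on the centre line of the jaws, within the pads' length; the fingertips stand 22 mm ahead of it and the grasp point (between the pads) lies 3 mm ahead of it; z points along the fingers, y is the direction in which the jaws open and shut (so a half turn about z gives the same grasp; the last joint's range is limited). The gripper opens to 85 mm and grips with 20 to 120 N. Pads are 22 mm wide; open, the fingers measure 114 mm over their backs; the gripper's body (76 mm by 85 mm) begins 54 mm behind the grasp point. The pads swing forward as they close: fully open they stand 13 mm farther back than shut.
Start: joints at [-1.177, 0.423, 1.63, -0, 1.089, -0.019], TCP at [0.251, -0.572, 0.253] pointing down, gripper open.
Joint ranges: [-3, 3], [-0.9, 2.11], [0.09, 2.58], [-1.31, 4.45], [0.11, 2.69], [-2.54, 2.54]. Speed limits (rad/s): [2.39, 2.39, 3.01, 3.14, 3.14, 3.14].

INTERFACE

Orientations are given as [roll, pitch, yaw] about the fixed x, y, z axes, in that order (R = Rz(yaw) Ry(pitch) Rx(roll)).
In Python, from bench import r gives the robot as it stands.
- The arm moves only by the tool arm_command, never from a script. Its argument "moves" is a list of rows, each a list of 7 numbers: the opening in per cent of the stroke, from 0 (shut) to 100 (fully open), then the shift along the world's x, y, z in m, then the turn, a rotation vector about the world's x, y, z in rad. A call has 1 to 12 rows; each row shifts and turns the pose as measured when the row begins; what a row does not reach is not made up. A row lasts 1/8 s, in which the tool goes at most 62.5 mm and 10.7 degrees, less where a joint would pass 70% of its speed; a pose out of reach is approached as far as the arm can. A call is refused whole if a number of a shift passes 0.0625 or a number of a turn 0.188, either way. A call with a gripper value outside its range is refused whole. The fingers move at their own pace and stop on an object; "squeeze" is the grip in N (left out, the last holds). Time passes only in rows, so rows that do not move let the fingers close. It gives the time, the measured TCP pose, the force and the opening at its end, in the units of the state.
- r.observe(): the state, without advancing time (a new reading comes with each control period).
- r.grab_frame(name): name is "scene" or "top" or "wrist"; returns a dict with "img" (384x512x3 uint8, red, green, blue), "fx", "fy", "cx", "cy" (pixels), "distortion" ([k1, k2, p1, p2, k3] as OpenCV has them; the pictures are not rectified), "R" (3x3) and "t" (3): a world point X has camera coordinates R X + t; the wrist camera has in their place "hand_eye" (4x4, takes a point from camera to tool coordinates, whose origin is the TCP and whose axes are the flange's). Camera axes: x right, y down, z forward; pixel columns grow to the right and rows downward; lengths in m; the calibration is good to about 2 mm. A picture is of the moment at which its call begins: read the wrist's pose just before it. There is no depth.
- r.sign_off(): hands the job in, once; it reports no verdict.
The state is a dict: "clock": time; "qpos": joint angles; "dq": joint speeds; "effort": joint torques, N m; "position": TCP position; "orientation": TCP orientation; "wrist_force": force on the tool from outside, world axes, zero at the start; "moment": the same for the moment, N m; "grip_width": finger opening in m.
Only numpy, scipy, OpenCV 4.12 (cv2) and the standard library are available. Lean on these libraries where they do the work, as an engineer would, in place of code of your own. Each camera call takes 0.05 s, during which the arm holds its last target.

TASK

A bottle has jammed under the hold-down rails of the labeller's feed chute. Nudge it back up the chute by its cap end until its body is clear of the rails, lift it out, lay it flat in the steel inspection tray without dropping it, and leave the magnifier swung round with its lens centred over the bottle. The magnifier may be hanging in your way at first; do not disturb the bottle waiting higher up the chute or the other things on the bench.

Things in the scene. Friction and masses are not known exactly. Their poses are not given: they have to be found in the camera images.
- bottle_mid (a point): Centre of the jammed bottle: flat, white plastic, 125 mm long, 56 wide, 38 thick, about 0.2 kg, lying on a broad side in the chute. Its x axis runs from cap to base (ends at x = -62.5 and +62.5 mm), y across its width, z through its thickness. The full-width body spans x = -27 to +62.5 mm. At first x points up the chute, cap downhill, and it is tilted with the chute.
- bottle_cap (a point): Centre of the end face of the jammed bottle's round blue screw cap (32 mm in diameter, 22 mm long, on a short neck 25 mm in diameter). At first it stands 15 to 45 mm out of the low end of the rails. Push here, along the bottle's +x.
- rails_top (a point): On the centre line of the fixed steel channel's floor, at the upper end of the hold-down rails. Axes of all chute points: x up the chute along its floor (which slopes at 0.14 rad), y across, z square to the floor. From here 182 mm up the chute the channel is open above, its edges only 8 mm high (outer faces 33 mm either side): here a bottle can be gripped across and lifted; it stays where left.
- rails_low (a point): On the channel's floor at the low end of the hold-down rails, 80 mm below rails_top. Between the two the channel is 60 mm wide with 45 mm walls whose tops turn inward as lips (underside 42 mm, top 46 mm above the floor): the bottle's body cannot be lifted there, but a slot 42 mm wide (y = -21 to +22 mm) lies open all along, and closed fingers can follow the cap through it.
- side_leaf (a point): Tip of the sprung steel leaf in the rail wall on the +y side, which pinches the jammed bottle across the channel: moving it takes about 4 to 8 N at first, about 1 to 2 N once the body is past the leaf (48 mm below rails_top). The leaf then stands in as far as y = +22 mm. It needs no handling.
- stop_gate (a point): On the channel's floor at the closed stop gate, a fixed plate 34 mm high across the channel, 105 mm below rails_low. Between the two the channel is open above, with 8 mm edges. Rollers level with the floor follow, and the labeller's white cabinet (210 mm tall, 190 mm wide) begins 65 mm past the gate.
- upper_gate (a point): On the channel's floor at the fixed upper gate, a plate 32 mm high, 185 mm up the chute from rails_top, with the waiting bottle just above it. The walls are 30 mm high from there up.
- waiting_bottle: The next bottle, of the same kind, lying in the chute above the upper gate (its cap end there); origin at the middle of its underside. Leave it alone.
- magnifier_arm (a joint): Angle of the magnifier's swing arm about its upright column (rad), counter-clockwise seen from above positive; at 0 the arm points along the +x axis of magnifier. Limits -1.9 and +0.6. The arm is level, swings freely and stays where it is left (friction about 0.25 N m, so 1 to 2 N at the knob).
- magnifier: Foot of the bench magnifier (fixed): a grey disc 116 mm in diameter with an 18 mm column; origin at the centre of the foot's underside, on the arm's turning axis. Its x axis is the direction of the arm at joint 0.
- lens (a point): Centre of the magnifier's round lens, 290 mm from the turning axis and 227 mm above the bench. The lens sits in a white ring 132 mm in diameter and 22 mm high (216 to 238 mm above the bench).
- swing_knob (a point): Middle of the upright rubber knob on the magnifier's arm, by which it is swung: a round pin 16 mm in diameter, 208 mm from the turning axis towards the lens, standing free from 237 to 281 mm above the bench (this point is at 259 mm).
- tray: Shallow stainless inspection tray on the bench (fixed), 200 mm along its x, 160 mm along its y, rim 14 mm high, walls and floor 3 mm thick; origin at the centre of its underside. Its centre lies within 15 mm of the circle on which the lens swings.
- amber_a: Amber glass bottle standing on the bench, 58 mm in diameter, 120 mm tall; origin at the centre of its underside. Leave it alone.
- amber_b: Another amber bottle of the same size. Leave it alone.
- spare_bottle: White flat bottle like the jammed one, standing upright on the bench, 125 mm tall, 38 mm by 56 mm; origin at the centre of its underside. Leave it alone.
- spice_jar: Glass jar with a steel lid, 66 mm in diameter, 80 mm tall; origin at the centre of its underside. Leave it alone.
- tub: Round white tub with a clear lid, 96 mm in diameter, 78 mm tall; origin at the centre of its underside. Leave it alone.
- cup_stack: Stack of brown cups, 77 mm in diameter, 115 mm tall; origin at the centre of its underside. Leave it alone.

How it is judged:
By the outcome, as a careful person would: the job done as asked, in the order asked, and still so for the second after the job is handed in, with the robot touching nothing.
It also fails if it takes over 72 s, if anything falls off the work surface, if the arm or the gripper's body presses on something with over 40 N, if the wrist force passes 120 N, or if a joint passes its speed limit or range.

## Working session

There is one attempt and no reset: what is moved stays moved. The work goes in short steps, Python scripts to look and compute and a tool call to move; the robot and the scene stay as the last step left them, time stands still between calls to the robot, and variables do not carry over. Pictures are saved under pics/ and viewed, and the job is handed in when it is done.

Besides the shell and the picture viewer there is one more tool, called after "Request:" in YAML: its name, and indented under it one key for each argument. arm_command: Moves the arm, as the interface text tells. Its arguments: {"type":"object","properties":{"moves":{"type":"array","items":{"type":"array","items":{"type":"number"}}},"squeeze":{"type":"number"}},"required":["moves"]}

```bash
ls; mkdir -p pics; python3 - <<'E'
from bench import r
import cv2,pickle
print(r.observe())
for n in ["scene","top","wrist"]:
    f=r.grab_frame(n); pickle.dump(f,open(f"{n}0.pkl","wb"))
    cv2.imwrite(f"pics/{n}0.png",cv2.cvtColor(f["img"],cv2.COLOR_RGB2BGR))
    print(n,{k:v for k,v in f.items() if k!="img"})
E
```

```text
pics
{'clock': 0.0, 'qpos': array([-1.17702565e+00,  4.23846674e-01,  1.63068785e+00, -7.77876368e-07,
        1.08859523e+00, -1.90433687e-02]), 'dq': array([-0.0011337 , -0.00089155,  0.00192504, -0.00080125, -0.00136565,
        0.00021906]), 'effort': array([-2.22486204e-03, -5.57391608e+01, -2.81735355e+01, -2.77724075e-04,
        7.47929793e-03, -2.96137685e-06]), 'position': array([ 0.2505456 , -0.57202652,  0.25254287]), 'orientation': array([-3.14005583e+00, -2.85811532e-05,  4.12814385e-01]), 'wrist_force': array([-0.67605839,  0.35432234,  0.40883382]), 'moment': array([0.03031675, 0.03954563, 0.01709758]), 'grip_width': 0.08543124456809315}
scene {'fx': 346.91607517512426, 'fy': 346.91607517512426, 'cx': 260.67035828982944, 'cy': 189.14654485129267, 'distortion': array([-0.02881608,  0.        ,  0.        ,  0.        ,  0.        ]), 'R': array([[-0.81321618,  0.58172527, -0.01658784],
       [ 0.4450423 ,  0.60327012, -0.66181758],
       [-0.37498906, -0.54558306, -0.74948138]]), 't': array([ 0.45852663, -0.12557109,  1.43177242])}
top {'fx': 388.81013722517514, 'fy'
[... 215 characters left out ...]
       [-0.99308733, -0.02039089, -0.11559308],
       [ 0.11565896, -0.00207737, -0.99328681]]), 't': array([-0.00758863,  0.53145168,  1.19525417])}
wrist {'fx': 264.8490281275447, 'fy': 264.8490281275447, 'cx': 256.42479506860246, 'cy': 188.6558943129456, 'distortion': array([-0.06155178,  0.        ,  0.        ,  0.        ,  0.        ]), 'hand_eye': array([[ 8.77745031e-04, -9.58550439e-01, -2.84921544e-01,
         7.30320872e-02],
       [ 9.99999407e-01,  1.02522904e-03, -3.68484732e-04,
        -8.93533407e-04],
       [ 6.45321043e-04, -2.84921051e-01,  9.58550770e-01,
        -1.20014277e-01],
       [ 0.00000000e+00,  0.00000000e+00,  0.00000000e+00,
         1.00000000e+00]])}
```

View pics/scene0.png

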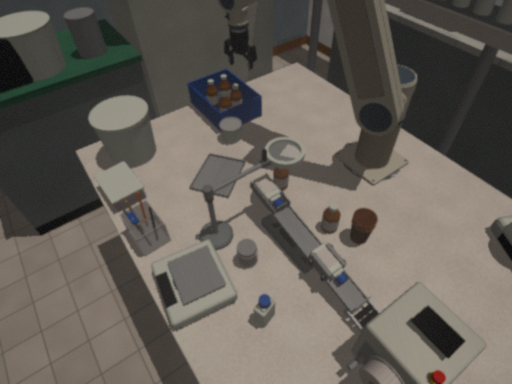

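View pics/top0.png

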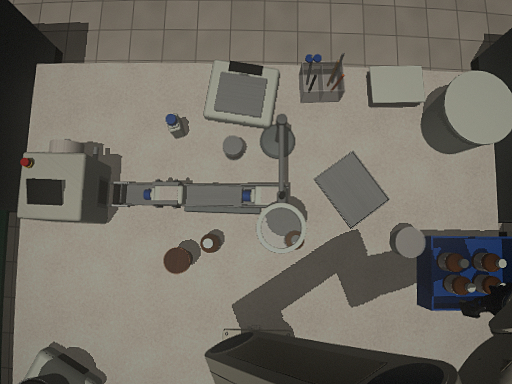

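View pics/wrist0.png

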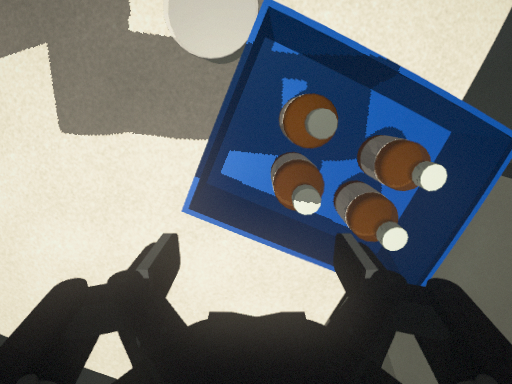

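```bash
python3 - <<'E'
import cv2,pickle
im=cv2.imread("pics/top0.png")
cv2.imwrite("pics/z1.png",cv2.resize(im[170:225,100:232],None,fx=6,fy=6,interpolation=cv2.INTER_CUBIC))
cv2.imwrite("pics/z2.png",cv2.resize(im[100:250,220:400],None,fx=4,fy=4,interpolation=cv2.INTER_CUBIC))
im=cv2.imread("pics/scene0.png")
cv2.imwrite("pics/z3.png",cv2.resize(im[165:335,240:390],None,fx=3.5,fy=3.5,interpolation=cv2.INTER_CUBIC))
E
```

```text
(no output)
```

View pics/z1.png

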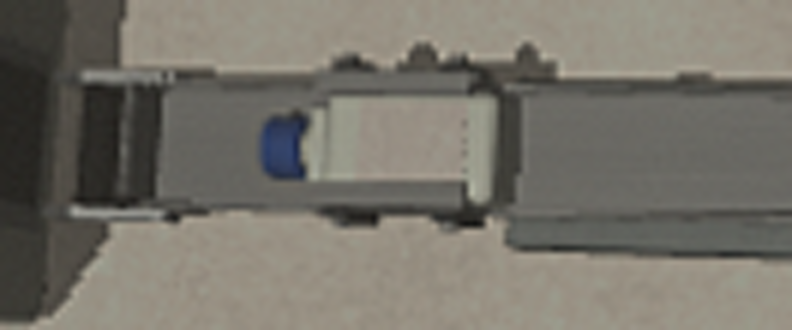

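View pics/z2.png

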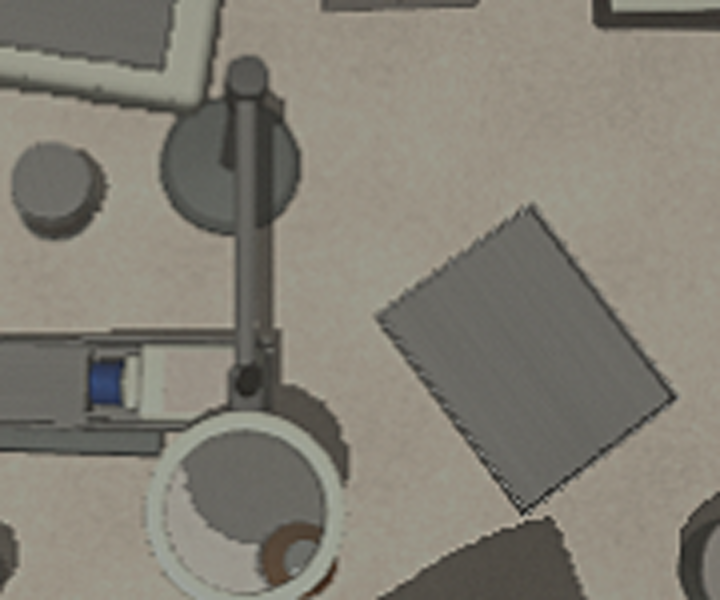

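View pics/z3.png

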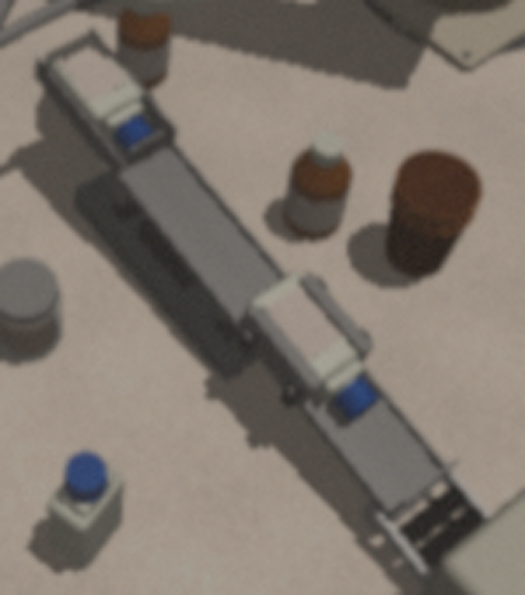

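```bash
cat > h.py <<'E'
import numpy as np,cv2,pickle
from scipy.spatial.transform import Rotation as Ro
def K(f): return np.array([[f["fx"],0,f["cx"]],[0,f["fy"],f["cy"]],[0,0,1.]])
def ext(f):
    if "R" in f: return f["R"],f["t"]
    T=np.eye(4);T[:3,:3]=Ro.from_euler("xyz",f["ori"]).as_matrix();T[:3,3]=f["pos"]
    M=np.linalg.inv(T@f["hand_eye"]);return M[:3,:3],M[:3,3]
def ray(f,p):
    u=cv2.undistortPoints(np.array([[p]],float),K(f),f["distortion"])[0,0]
    R,t=ext(f);c=-R.T@t;d=R.T@np.array([u[0],u[1],1]);return c,d/np.linalg.norm(d)
def atz(f,p,z):
    c,d=ray(f,p);return c+d*(z-c[2])/d[2]
def tri(*obs):
    A=np.zeros((3,3));b=np.zeros(3);rs=[ray(f,p) for f,p in obs]
    for c,d in rs:
        P=np.eye(3)-np.outer(d,d);A+=P;b+=P@c
    X=np.linalg.solve(A,b);return X,[round(float(np.linalg.norm((np.eye(3)-np.outer(d,d))@(X-c))),4) for c,d in rs]
def proj(f,X):
    R,t=ext(f);return cv2.projectPoints(np.atleast_2d(np.array(X,float)),cv2.Rodrigues(R)[0],t,K(f),f["distortion"])[0][:,0]
def load(n): return pickle.load(open(n+".pkl","rb"))
def grab(name,tag):
    from bench import r
    o=r.observe();f=r.grab_frame(name);f["pos"]=o["position"];f["ori"]=o["orientation"]
    pickle.dump(f,open(tag+".pkl","wb"));cv2.imwrite(f"pics/{tag}.png",cv2.cvtColor(f["img"],cv2.COLOR_RGB2BGR))
    return f
E
python3 - <<'E'
from h import *
t=load("top0");s=load("scene0")
a=lambda x,y:(x/6+100,y/6+170)
b=lambda x,y:(x/4+220,y/4+100)
c=lambda x,y:(x/3.5+240,y/3.5+165)
print("cap",tri((t,a(284,147)),(s,c(355,398))))
print("body far end top",tri((t,a(497,150)),(s,c(275,290))))
print("waitcap",tri((t,b(107,383)),(s,c(134,131))))
print("foot",atz(t,b(231,166),.01)," arm joint end",atz(t,b(246,80),.24))
print("lens",atz(t,b(246,512),.238),"knob",atz(t,b(249,380),.281))
for p in [(532,206),(377,317),(524,513),(674,398)]: print("tray",atz(t,b(*p),.014))
print("lensscene",tri((t,b(246,512)),(s,(285,152))))
for n,p in dict(spice=(55,180)).items(): print(n,atz(t,b(*p),.08))
for n,p,z in [("ambera",(208,242),.12),("cup",(178,260),.115),("spare",(172,120),.125),("tub",(409,238),.078)]: print(n,atz(t,p,z))
print("amberb",atz(t,b(302,560),.12))
E
```

```text
cap (array([0.52019912, 0.34111654, 0.08411511]), [0.0018, 0.0018])
body far end top (array([0.51643239, 0.23112209, 0.10354488]), [0.0016, 0.0016])
waitcap (array([0.51727044, 0.03829248, 0.1279275 ]), [0.0011, 0.0011])
foot [ 0.71017937 -0.05438007  0.01      ]  arm joint end [ 0.71016655 -0.05251603  0.24      ]
lens [ 0.42166743 -0.05631568  0.238     ] knob [ 0.50286203 -0.05441736  0.281     ]
tray [ 0.68180652 -0.3006529   0.014     ]
tray [ 0.58726633 -0.17354266  0.014     ]
tray [ 0.43189353 -0.29202335  0.014     ]
tray [ 0.52650477 -0.4154325   0.014     ]
lensscene (array([ 0.42158084, -0.05660721,  0.22603013]), [0.0006, 0.0006])
spice [0.6781785  0.08425385 0.08      ]
ambera [0.38061447 0.14811236 0.12      ]
cup [0.32657649 0.23429584 0.115     ]
spare [0.7407374  0.26895855 0.125     ]
tub [ 0.40271937 -0.45589449  0.078     ]
amberb [ 0.39153396 -0.10456888  0.12      ]
```

Request:
arm_command:
  moves:
    - [0,0.02,0.06,0.02,0,0,0.1]
    - [0,0.02,0.06,0.02,0,0,0.1]
    - [0,0.02,0.06,0.02,0,0,0.1]
    - [0,0.02,0.06,0.02,0,0,0.1]
    - [0,0.02,0.06,0.02,0,0,0.1]
    - [0,0.02,0.06,0.01,0,0,0.1]
    - [0,0.02,0.06,0,0,0,0.1]
    - [0,0.02,0.06,0,0,0,0.1]
    - [0,0.02,0.06,0,0,0,0.1]
    - [0,0.02,0.06,0,0,0,0.1]
    - [0,0.02,0.06,0,0,0,0.1]
    - [0,0.02,0.06,0,0,0,0.1]

```text
clock: 1.65
position: [0.4796, 0.1288, 0.3574]
orientation: [3.139, -0.001, 1.645]
wrist_force: [0.7, -0.8, -0.4]
grip_width: -0.0004
```

Request:
arm_command:
  moves:
    - [0,0.015,0.05,-0.01,0,0,-0.04]
    - [0,0.015,0.05,-0.01,0,0,-0.03]
    - [0,0.01,0.04,-0.01,0,0,0]
    - [0,0,0,0,0,0,0]
    - [0,0,0,0,0,0,0]

```text
clock: 2.28
position: [0.5199, 0.2772, 0.325]
orientation: [3.14, 0.0, 1.58]
wrist_force: [0.6, -0.4, 0.7]
grip_width: -0.0001
```

```bash
python3 - <<'E'
from h import *
f=grab("wrist","w1");print(f["pos"],f["ori"])
cv2.imwrite("pics/w1z.png",cv2.resize(cv2.imread("pics/w1.png"),(800,600),interpolation=cv2.INTER_CUBIC))
E
```

```text
[0.51994232 0.27724954 0.32499913] [3.14018405e+00 4.72298117e-04 1.57977225e+00]
```

View pics/w1z.png

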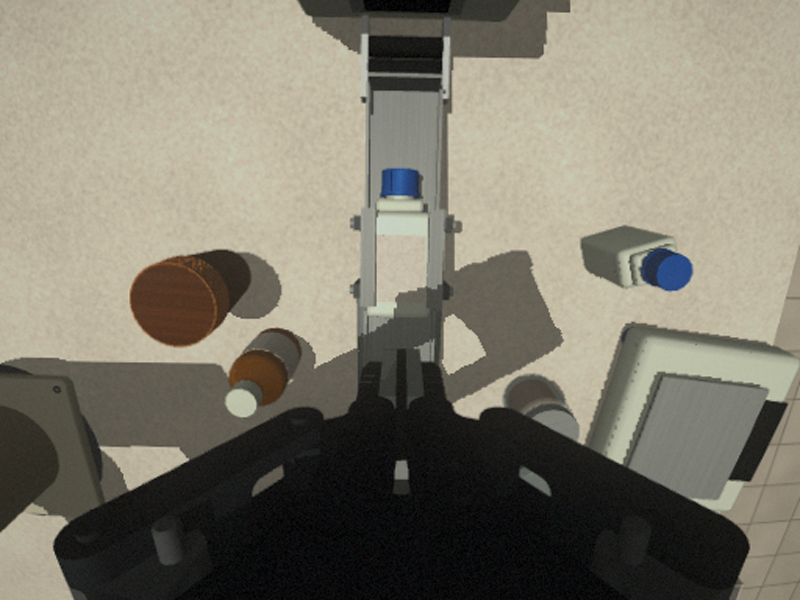

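```bash
python3 - <<'E'
from h import *
im=cv2.imread("pics/w1.png")
cv2.imwrite("pics/w1a.png",cv2.resize(im[15:125,215:305],None,fx=5.4,fy=5.4,interpolation=cv2.INTER_CUBIC))
cv2.imwrite("pics/w1b.png",cv2.resize(im[125:235,215:305],None,fx=5.4,fy=5.4,interpolation=cv2.INTER_CUBIC))
E
```

```text
(no output)
```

View pics/w1a.png

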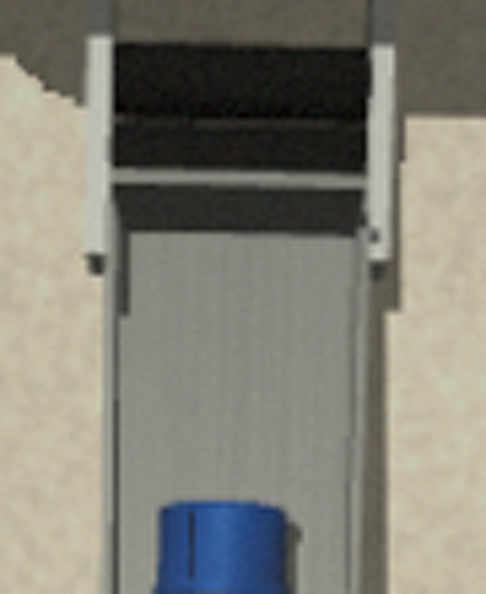

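View pics/w1b.png

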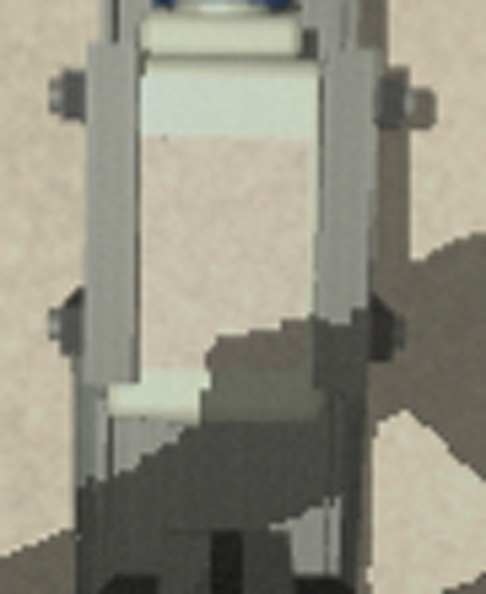

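```bash
cat > fit.py <<'E'
from h import *
from scipy.optimize import least_squares
w=load("w1");t=load("top0");s=load("scene0")
A=lambda x,y:(x/5.4+215,y/5.4+15)
B=lambda x,y:(x/5.4+215,y/5.4+125)
T1=lambda x,y:(x/6+100,y/6+170)
T2=lambda x,y:(x/4+220,y/4+100)
S=lambda x,y:(x/3.5+240,y/3.5+165)
obs=[(w,(-.080,-.021,.046),B(140,43),0),(w,(0,-.021,.046),B(137,383),0),(w,(-.080,.021,.046),B(320,50),0),(w,(0,.021,.046),B(315,388),0),
(w,(-.185,0,.034),A(240,186),0),(w,(-.185,0,0),A(240,234),0),
(w,(-.0625,0,.035),A(226,503),1),(t,(-.0625,0,.0335),T1(263,147),1),
(s,(-.0515,0,.019),S(355,398),1),(t,(-.0515,0,.0335),T1(285,147),1)]
def fr(p):
    # columns x up, y across, z normal
    y=p[3];x=np.array([np.cos(y)*np.cos(.14),np.sin(y)*np.cos(.14),np.sin(.14)])
    Y=np.array([-np.sin(y),np.cos(y),0]);return np.c_[x,Y,np.cross(x,Y)]
def W(p,c): return np.array(p[:3])+fr(p)@np.array(c)
def res(p):
    out=[]
    for f,c,px,b in obs:
        c=np.array(c)+(np.array([p[4],p[5],0]) if b else 0)
        out.append(proj(f,W(p,c))[0]-px)
    return np.array(out)
if __name__=="__main__":
    r_=least_squares(lambda p:res(p).ravel(),[.52,.24,.08,-1.57,-.05,0],loss="soft_l1",x_scale=.01)
    p=r_.x;print(np.round(p,4));print(np.round(res(p),1))
    np.save("chute.npy",p)
    for n,c in dict(rt=(0,0,0),rl=(-.08,0,0),gate=(-.185,0,0),ug=(.185,0,0),capc=(p[4]-.0625,p[5],.019),mid=(p[4],p[5],.019)).items(): print(n,np.round(W(p,c),4))
    im=cv2.imread("pics/top0.png");i2=cv2.imread("pics/scene0.png")
    for I,f,nm,(x0,x1,y0,y1),k in[(im,t,"top",(100,300,150,250),4),(i2,s,"sc",(240,390,165,335),3.5)]:
        Z=cv2.resize(I[y0:y1,x0:x1],None,fx=k,fy=k,interpolation=cv2.INTER_CUBIC)
        for c in [(0,-.021,.046),(0,.021,.046),(-.08,-.021,.046),(-.08,.021,.046),(-.185,-.03,0),(-.185,.03,0),(.185,.03,0),(.185,-.03,0),(.185,.03,.032),(.185,-.03,.032),(p[4]+.0625,p[5],.019),(p[4]-.0625,p[5],.019)]:
            q=proj(f,W(p,c))[0];cv2.circle(Z,(int((q[0]-x0)*k),int((q[1]-y0)*k)),2,(0,0,255),-1)
        cv2.imwrite(f"pics/fit_{nm}.png",Z)
E
python3 fit.py
```

```text
[ 0.5208  0.2374  0.0742 -1.5813 -0.0491 -0.0025]
[[ 0.2  0.1]
 [-0.   0.2]
 [ 0.4 -0.5]
 [-0.5 -0.2]
 [ 0.1  0.1]
 [-0.3  0.3]
 [-0.4  0.7]
 [-0.5 -0.6]
 [ 0.2  0.4]
 [-0.7 -0.5]]
rt [0.5208 0.2374 0.0742]
rl [0.5217 0.3166 0.063 ]
gate [0.5228 0.4206 0.0483]
ug [0.5189 0.0542 0.1   ]
capc [0.5196 0.3505 0.0774]
mid [0.5189 0.2887 0.0861]
```

View pics/fit_top.png

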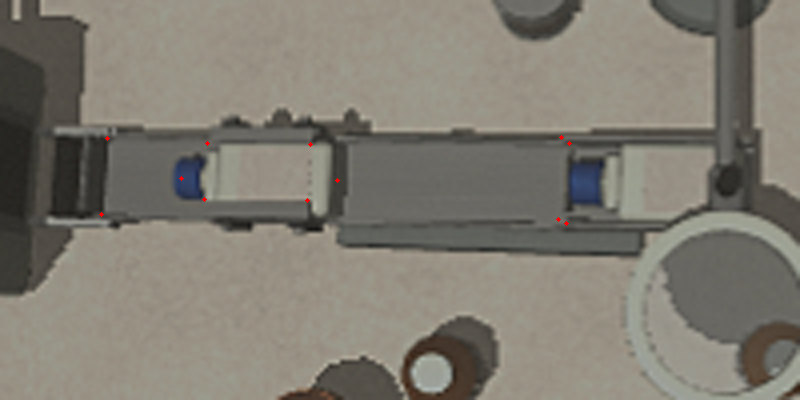

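View pics/fit_sc.png

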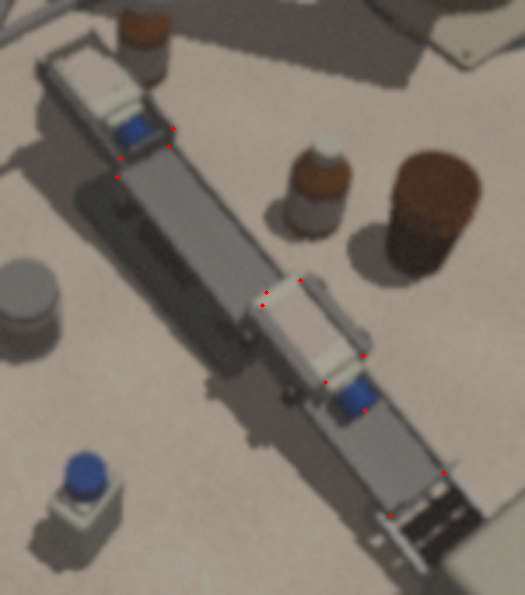

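```bash
cat > plan.py <<'E'
from fit import *
def go(pos,Rt):
    from bench import r
    o=r.observe();Rc=Ro.from_euler("xyz",o["orientation"]).as_matrix()
    rv=Ro.from_matrix(Rt@Rc.T).as_rotvec()
    print("t",round(o["clock"],2),"pos",np.round(o["position"],4),"target",np.round(pos,4),"shift",np.round(pos-o["position"],4),"turn",np.round(rv,4),"F",np.round(o["wrist_force"],1))
p=np.load("chute.npy");F=fr(p)
Rpush=np.c_[-F[:,1],-F[:,0],-F[:,2]]
Rgrip=np.c_[-F[:,0],F[:,1],-F[:,2]]
E
python3 - <<'E'
from plan import *
go(W(p,(-.139,-.001,.19)),Rpush)
for z in (.06,.032): print(W(p,(-.139,-.001,z)))
print(F, np.linalg.det(Rpush),np.linalg.det(Rgrip))
E
```

```text
t 2.33 pos [0.5199 0.277  0.3251] target [0.5216 0.4015 0.2429] shift [ 0.0016  0.1245 -0.0822] turn [-0.1105  0.1111  1.5492] F [ 0.3 -0.2 -0.4]
[0.5213795  0.38339243 0.11417876]
[0.52133847 0.37948544 0.08645271]
[[-0.01039852  0.99994486  0.00146538]
 [-0.9901614  -0.01050126  0.13953542]
 [ 0.13954311  0.          0.990216  ]] 0.9999999999999999 0.9999999999999999
```

Request:
arm_command:
  moves:
    - [0,0,0.014,-0.009,-0.012,0.012,0.172]
    - [0,0,0.014,-0.009,-0.012,0.012,0.172]
    - [0,0,0.014,-0.009,-0.012,0.012,0.172]
    - [0,0,0.014,-0.009,-0.012,0.012,0.172]
    - [0,0,0.014,-0.009,-0.012,0.012,0.172]
    - [0,0,0.014,-0.009,-0.012,0.012,0.172]
    - [0,0,0.014,-0.009,-0.012,0.012,0.172]
    - [0,0,0.014,-0.009,-0.012,0.012,0.172]
    - [0,0,0.014,-0.009,-0.012,0.012,0.172]
    - [0,0,0,0,0,0,0]

```text
clock: 3.58
position: [0.5229, 0.3919, 0.249]
orientation: [-3.007, -0.001, -3.121]
wrist_force: [-0.2, -0.3, 0.7]
grip_width: 0.0
```

```bash
python3 - <<'E'
from plan import *
go(W(p,(-.139,-.001,.06)),Rpush)
E
```

```text
t 3.58 pos [0.5229 0.3919 0.249 ] target [0.5214 0.3834 0.1142] shift [-0.0015 -0.0085 -0.1348] turn [-0.0051 -0.0006 -0.0307] F [-0.2 -0.3  0.7]
```

Request:
arm_command:
  moves:
    - [0,-0.001,-0.002,-0.045,-0.005,0,-0.03]
    - [0,0,-0.003,-0.045,0,0,0]
    - [0,0,-0.003,-0.035,0,0,0]
    - [0,0,0,-0.01,0,0,0]
    - [0,0,0,0,0,0,0]

```text
clock: 4.2
position: [0.5255, 0.3788, 0.1173]
orientation: [-3.007, 0.008, 3.108]
wrist_force: [-0.1, 0.0, -0.2]
grip_width: 0.0001
```

```bash
python3 - <<'E'
from plan import *
go(W(p,(-.139,-.001,.032)),Rpush)
f=grab("scene","s2");im=f["img"][...,::-1]
cv2.imwrite("pics/s2z.png",cv2.resize(im[200:350,280:430],None,fx=4,fy=4,interpolation=cv2.INTER_CUBIC))
f=grab("wrist","w2")
E
```

```text
t 4.2 pos [0.5255 0.3788 0.1173] target [0.5213 0.3795 0.0865] shift [-0.0042  0.0007 -0.0309] turn [-0.005   0.0078  0.0234] F [-0.1  0.  -0.2]
```

View pics/s2z.png

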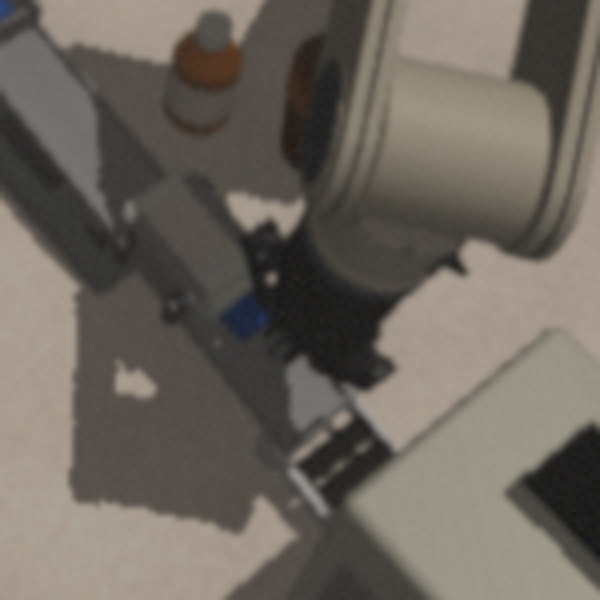

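View pics/w2.png

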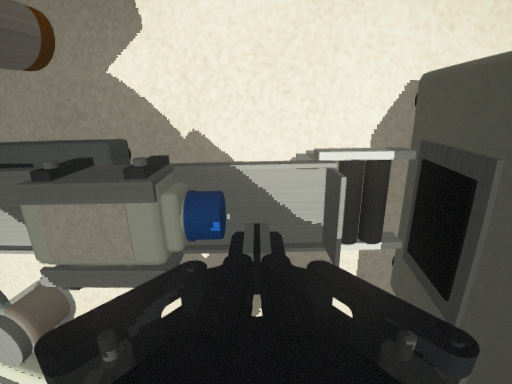

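Request:
arm_command:
  moves:
    - [0,-0.004,0.001,-0.015,-0.005,0.008,0.023]
    - [0,0,0,-0.01,0,0,0]
    - [0,0,0,-0.006,0,0,0]
    - [0,0,0,0,0,0,0]

```text
clock: 4.8
position: [0.5226, 0.3818, 0.0878]
orientation: [-3.005, 0.004, 3.133]
wrist_force: [0.4, 0.8, -0.0]
grip_width: 0.0003
```

```bash
python3 - <<'E'
from plan import *
go(W(p,(-.139,-.001,.032)),Rpush)
go(W(p,(-.1116-.0145,-.001,.032)),Rpush)
go(W(p,(-.0225-.0145,-.001,.032)),Rpush)
E
```

```text
t 4.8 pos [0.5226 0.3818 0.0878] target [0.5213 0.3795 0.0865] shift [-0.0013 -0.0024 -0.0013] turn [-0.0034  0.004  -0.0022] F [ 0.4  0.8 -0. ]
t 4.8 pos [0.5226 0.3818 0.0878] target [0.5212 0.3667 0.0883] shift [-0.0014 -0.0151  0.0005] turn [-0.0034  0.004  -0.0022] F [ 0.4  0.8 -0. ]
t 4.8 pos [0.5226 0.3818 0.0878] target [0.5203 0.2785 0.1007] shift [-0.0024 -0.1033  0.0129] turn [-0.0034  0.004  -0.0022] F [ 0.4  0.8 -0. ]
```

Request:
arm_command:
  moves:
    - [0,-0.001,-0.01,0.0,-0.003,0.004,0]
    - [0,0,-0.008,0.0012,0,0,0]
    - [0,0,-0.008,0.0012,0,0,0]
    - [0,0,-0.008,0.0012,0,0,0]

```text
clock: 5.3
position: [0.5212, 0.3471, 0.092]
orientation: [-3.004, -0.0, 3.133]
wrist_force: [-2.1, 3.9, -0.1]
grip_width: -0.0002
```

```bash
python3 - <<'E'
from plan import *
go(W(p,(-.0225-.0145,-.001,.032)),Rpush)
f=grab("wrist","w3")
E
```

```text
t 5.3 pos [0.5212 0.3471 0.092 ] target [0.5203 0.2785 0.1007] shift [-0.0009 -0.0687  0.0086] turn [-0.0027 -0.0001 -0.0018] F [-2.1  3.9 -0.1]
```

View pics/w3.png

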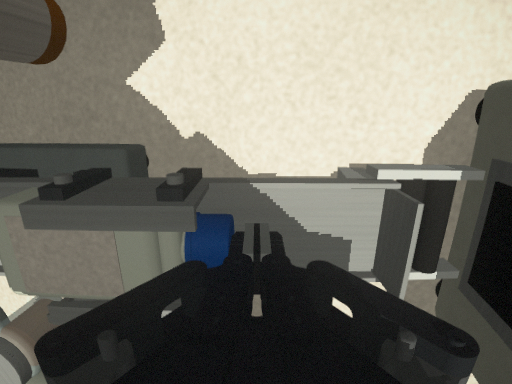

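Request:
arm_command:
  moves:
    - [0,0,-0.01,0.0013,0,0,0]
    - [0,0,-0.01,0.0013,0,0,0]
    - [0,0,-0.01,0.0013,0,0,0]
    - [0,0,-0.01,0.0013,0,0,0]
    - [0,0,-0.01,0.0013,0,0,0]

```text
clock: 5.98
position: [0.5217, 0.2923, 0.0995]
orientation: [-3.003, 0.001, 3.133]
wrist_force: [0.0, 1.0, 0.6]
grip_width: -0.0002
```

```bash
python3 - <<'E'
from plan import *
go(W(p,(-.0225-.0145,-.001,.032)),Rpush)
f=grab("wrist","w4")
E
```

```text
t 5.97 pos [0.5217 0.2923 0.0995] target [0.5203 0.2785 0.1007] shift [-0.0014 -0.0138  0.0012] turn [-0.0013  0.0006 -0.002 ] F [0.  1.  0.6]
```

View pics/w4.png

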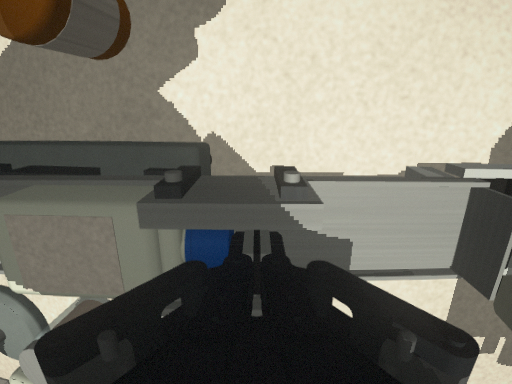

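Request:
arm_command:
  moves:
    - [0,0,-0.01,0.0011,0,0,0]
    - [0,-0.001,-0.009,0.001,0,0,0]
    - [0,0,-0.003,0.0005,0,0,0]
    - [0,0,0.008,0,0,0,0]
    - [0,0,0.01,0.0,0,0,0]
    - [0,0,0.0,0.03,0,0,0]
    - [0,0,0.0,0.05,0,0,0]
    - [0,0,0.0,0.06,0,0,0]
    - [0,0,0,0,0,0,0]

```text
clock: 7.15
position: [0.5198, 0.2897, 0.2454]
orientation: [-3.001, -0.001, 3.135]
wrist_force: [0.0, -0.0, -1.0]
grip_width: -0.0
```

```bash
python3 - <<'E'
from plan import *
go(W(p,(.045,-.001,.15)),Rgrip)
f=grab("wrist","w5")
E
```

```text
t 7.15 pos [0.5198 0.2897 0.2454] target [0.5196 0.2138 0.229 ] shift [-0.0002 -0.076  -0.0165] turn [-0.0024 -0.2206 -1.5597] F [ 0. -0. -1.]
```

View pics/w5.png

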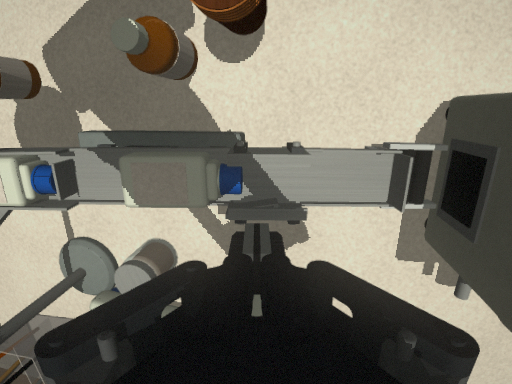

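```bash
python3 - <<'E'
from plan import *
f=load("w5")
for px,h in [((243,180),.019),((243,180),.033),((121,179),.038),((121,179),.019),((170,151),.03),((170,207),.03),((228,180),.0)]:
    c,d=ray(f,px);n=F[:,2];s=((p[:3]+n*h-c)@n)/(d@n);print(px,h,np.round(F.T@(c+s*d-p[:3]),4))
E
```

```text
(243, 180) 0.019 [-0.0146 -0.0012  0.019 ]
(243, 180) 0.033 [-0.0154 -0.0049  0.033 ]
(121, 179) 0.038 [ 0.1098 -0.0067  0.038 ]
(121, 179) 0.019 [ 0.12   -0.0018  0.019 ]
(170, 151) 0.03 [ 0.0589 -0.0342  0.03  ]
(170, 207) 0.03 [0.0641 0.0264 0.03  ]
(228, 180) 0.0 [ 0.0037  0.0038 -0.    ]
```

```bash
python3 - <<'E'
from h import *
im=cv2.imread("pics/w5.png")
cv2.imwrite("pics/w5z.png",cv2.resize(im[110:230,60:320],None,fx=3,fy=3,interpolation=cv2.INTER_CUBIC))
E
```

```text
(no output)
```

View pics/w5z.png

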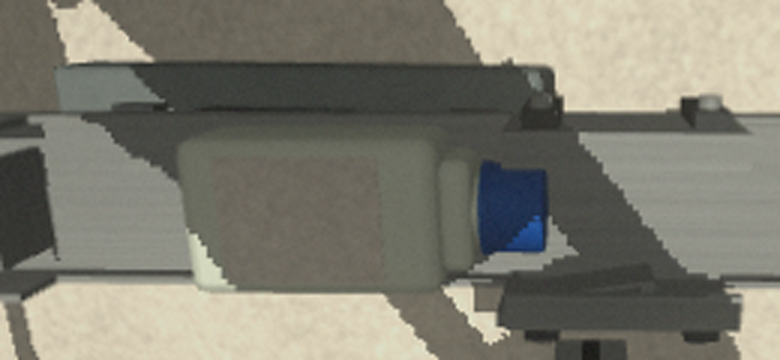

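```bash
python3 - <<'E'
from plan import *
f=load("w5");t=load("top0")
for a,b in [((60+553/3,132),T1(507,248)),((79,132),T2(162,452)),((79,147),T2(162,432))]:
    X,e=tri((f,a),(t,b));print(X,e,F.T@(X-p[:3]))
E
```

```text
[0.47531553 0.24121058 0.00713058] [0.0004, 0.0004] [-0.01267586 -0.04556834 -0.06590772]
[ 0.47366263 -0.00253676  0.02128556] [0.0009, 0.0009] [ 0.23066577 -0.04466149 -0.08590504]
[ 0.49199764 -0.0020677   0.02656894] [0.002, 0.002] [ 0.23074792 -0.02633242 -0.08058104]
```

Request:
arm_command:
  moves:
    - [100,0,-0.009,0,0,-0.0245,-0.173]
    - [100,0,-0.009,0,0,-0.0245,-0.173]
    - [100,0,-0.009,0,0,-0.0245,-0.173]
    - [100,0,-0.009,0,0,-0.0245,-0.173]
    - [100,0,-0.009,0,0,-0.0245,-0.173]
    - [100,0,-0.01,0,0,-0.0245,-0.173]
    - [100,0,-0.01,0,0,-0.0245,-0.173]
    - [100,0,-0.01,0,0,-0.0245,-0.173]
    - [100,0,-0.01,0,0,-0.0245,-0.173]
    - [100,0,0,0,0,0,0]

```text
clock: 8.45
position: [0.5087, 0.2028, 0.2242]
orientation: [-3.119, 0.133, 1.522]
wrist_force: [0.1, -0.3, 0.2]
grip_width: 0.0856
```

```bash
python3 - <<'E'
from plan import *
go(W(p,(.055,-.003,.08)),Rgrip)
go(W(p,(.055,-.003,.031)),Rgrip)
f=grab("wrist","w6")
E
```

```text
t 8.45 pos [0.5087 0.2028 0.2242] target [0.5174 0.1941 0.1611] shift [ 0.0087 -0.0087 -0.0631] turn [-0.008  -0.0221  0.0413] F [ 0.1 -0.3  0.2]
t 8.45 pos [0.5087 0.2028 0.2242] target [0.5173 0.1873 0.1125] shift [ 0.0086 -0.0155 -0.1116] turn [-0.008  -0.0221  0.0413] F [ 0.1 -0.3  0.2]
```

View pics/w6.png

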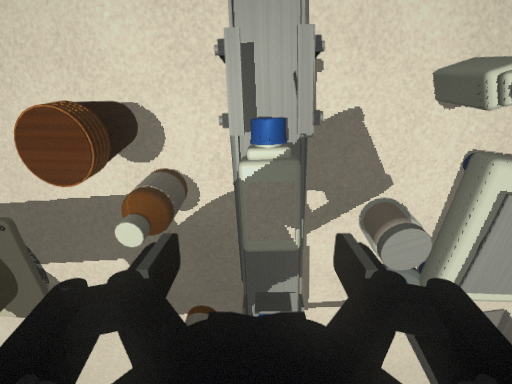

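Request:
arm_command:
  moves:
    - [100,0.0085,-0.006,-0.02,-0.008,-0.022,0.041]
    - [100,0,-0.002,-0.02,0,0,0]
    - [100,0,-0.001,-0.02,0,0,0]
    - [100,0,0,0,0,0,0]

```text
clock: 9.0
position: [0.5166, 0.1962, 0.1604]
orientation: [-3.137, 0.141, 1.58]
wrist_force: [-0.5, 0.1, 0.4]
grip_width: 0.0852
```

```bash
python3 - <<'E'
from plan import *
f=load("w6")
for px,h in [((269,117),.033),((269,117),.019),((240,200),.03),((300,200),.03),((270,248),.036)]:
    c,d=ray(f,px);n=F[:,2];s=((p[:3]+n*h-c)@n)/(d@n);print(px,h,np.round(F.T@(c+s*d-p[:3]),4))
go(W(p,(.055,-.003,.031)),Rgrip)
f=grab("wrist","w7")
E
```

```text
(269, 117) 0.033 [-0.0135 -0.0015  0.033 ]
(269, 117) 0.019 [-0.0133 -0.0013  0.019 ]
(240, 200) 0.03 [ 0.0607 -0.0304  0.03  ]
(300, 200) 0.03 [0.0623 0.0255 0.03  ]
(270, 248) 0.036 [ 0.1081 -0.0035  0.036 ]
t 9.0 pos [0.5166 0.1962 0.1604] target [0.5173 0.1873 0.1125] shift [ 0.0007 -0.0089 -0.0479] turn [ 0.0008 -0.0042 -0.0195] F [-0.5  0.1  0.4]
```

View pics/w7.png

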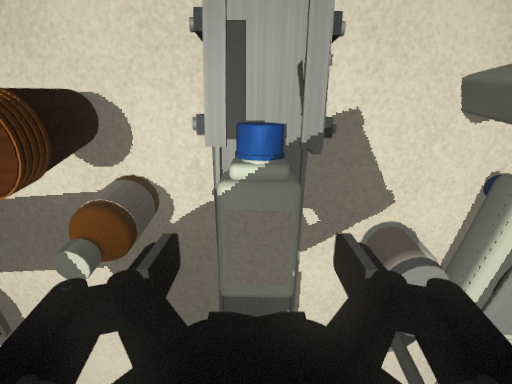

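Request:
arm_command:
  moves:
    - [100,0.001,-0.003,-0.02,0,-0.004,-0.02]
    - [100,0,-0.003,-0.015,0,0,0]
    - [100,0,-0.002,-0.01,0,0,0]
    - [100,0,0,0,0,0,0]

```text
clock: 9.55
position: [0.5201, 0.1899, 0.1172]
orientation: [3.137, 0.138, 1.564]
wrist_force: [-0.2, 0.3, -0.8]
grip_width: 0.0857
```

```bash
python3 - <<'E'
from plan import *
go(W(p,(.055,-.003,.031)),Rgrip)
E
```

```text
t 9.55 pos [0.5201 0.1899 0.1172] target [0.5173 0.1873 0.1125] shift [-0.0028 -0.0026 -0.0046] turn [-0.0015  0.0049 -0.0043] F [-0.2  0.3 -0.8]
```

Request:
arm_command:
  moves:
    - [100,-0.0025,-0.002,-0.005,0,0.005,-0.004]
    - [100,0,0,0,0,0,0]
    - [0,0,0,0,0,0,0]
    - [0,0,0,0,0,0,0]
    - [0,0,0,0,0,0,0]
    - [0,0,0,0,0,0,0]
    - [0,0,0,0,0,0,0]
  squeeze: 35

```text
clock: 10.42
position: [0.5182, 0.1883, 0.1133]
orientation: [3.14, 0.137, 1.561]
wrist_force: [0.1, -0.2, -0.2]
grip_width: 0.0557
```

```bash
python3 - <<'E'
from plan import *
go(W(p,(.055,-.003,.031)),Rgrip)
f=grab("wrist","w8")
E
```

```text
t 10.43 pos [0.5182 0.1883 0.1133] target [0.5173 0.1873 0.1125] shift [-0.0009 -0.001  -0.0008] turn [-0.0025  0.0017 -0.0005] F [ 0.1 -0.2 -0.2]
```

View pics/w8.png

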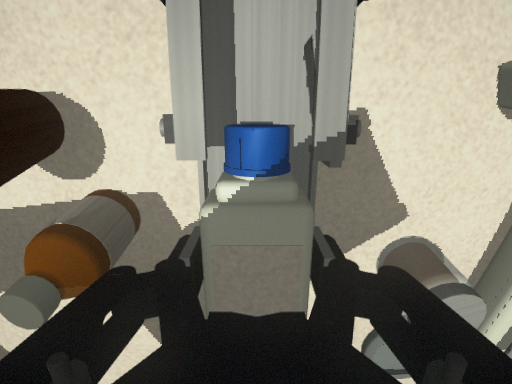

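Request:
arm_command:
  moves:
    - [0,0,-0.01,0.003,0,0,0]
    - [0,0,-0.014,0.004,0,0,0]
    - [0,0,0,0.02,0,0,0]
    - [0,0,0,0.03,0,0,0]
    - [0,0,0,0.03,0,0,0]

```text
clock: 11.1
position: [0.5159, 0.1589, 0.2008]
orientation: [-3.137, 0.14, 1.56]
wrist_force: [0.9, 0.5, -1.6]
grip_width: 0.0553
```

```bash
python3 - <<'E'
from plan import *
from bench import r
print(r.observe()["position"],r.observe()["grip_width"],r.observe()["wrist_force"])
f=grab("wrist","w9")
E
```

```text
[0.51585464 0.15886207 0.20080504] 0.055325364098696095 [ 0.88635764  0.45012402 -1.58882966]
```

View pics/w9.png

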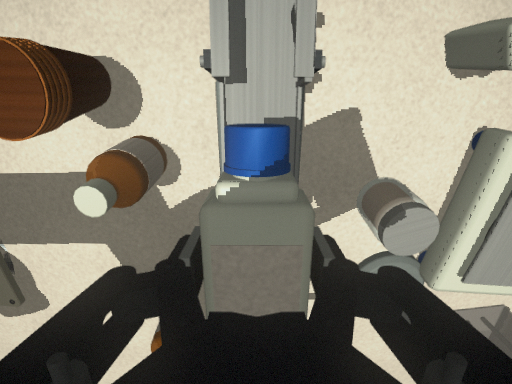

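Request:
arm_command:
  moves:
    - [0,0,0,0.04,0.035,0,0]
    - [0,0,0,0.04,0.035,0,0]
    - [0,0,0,0.04,0.035,0,0]
    - [0,0,-0.01,0.04,0.035,0,0]
    - [0,0,-0.03,0.01,0,0,-0.08]
    - [0,0.003,-0.04,0,0,0,-0.1]
    - [0,0.003,-0.045,0,0,0,-0.1]
    - [0,0.003,-0.045,0,0,0,-0.1]
    - [0,0.003,-0.045,0,0,0,-0.1]
    - [0,0.003,-0.045,0,0,0,-0.1]
    - [0,0.003,-0.045,0,0,0,-0.1]
    - [0,0.003,-0.045,0,0,0,-0.1]

```text
clock: 12.65
position: [0.5324, -0.2094, 0.3812]
orientation: [3.138, -0.005, 0.753]
wrist_force: [0.9, 0.5, -1.6]
grip_width: 0.0554
```

```bash
python3 - <<'E'
from plan import *
from bench import r
o=r.observe();print(o["position"],o["orientation"],o["grip_width"],o["qpos"])
f=grab("wrist","w10")
E
```

```text
[ 0.53238988 -0.20939425  0.3811901 ] [ 3.13823285 -0.00460928  0.75311755] 0.05543995805763126 [-0.39691117  0.21997114  1.61571655  0.00294129  1.3009566   0.41999828]
```

View pics/w10.png

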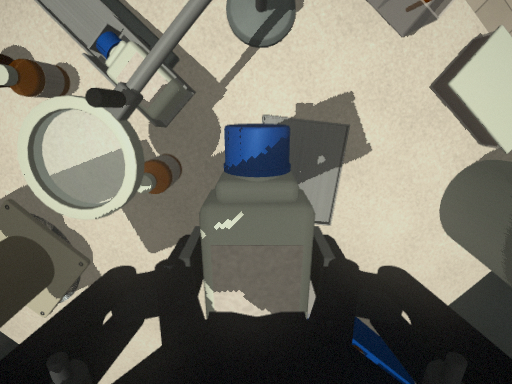

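```bash
python3 - <<'E'
from plan import *
f=load("w10");t=load("top0")
for a in [(263,115),(349,125),(330,223)]: print("tray",atz(f,a,.014))
print("lens",atz(f,(82,157),.238),tri((f,(82,157)),(t,T2(246,512))))
print("knobtop",atz(f,(93,97),.281),atz(t,T2(249,380),.281))
im=cv2.imread("pics/w10.png")
cv2.imwrite("pics/w10z.png",cv2.resize(im[0:230,0:370],None,fx=2.1,fy=2.1,interpolation=cv2.INTER_CUBIC))
E
```

```text
tray [ 0.5895336  -0.17223014  0.014     ]
tray [ 0.68427189 -0.29740469  0.014     ]
tray [ 0.53051328 -0.4141454   0.014     ]
lens [ 0.43110896 -0.05791684  0.238     ] (array([ 0.42326182, -0.05528895,  0.2267325 ]), [0.0021, 0.0021])
knobtop [ 0.50400517 -0.05372233  0.281     ] [ 0.50286203 -0.05441736  0.281     ]
```

View pics/w10z.png

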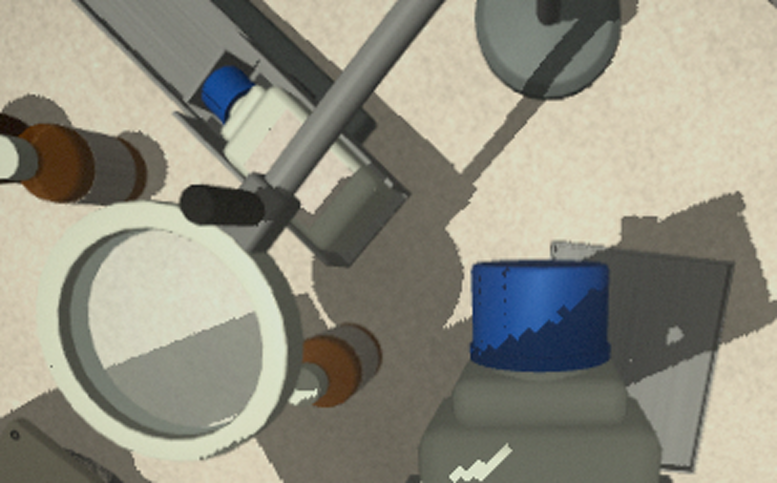

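Request:
arm_command:
  moves:
    - [0,0.006,-0.035,-0.02,0.003,0.005,-0.05]
    - [0,0.006,-0.035,-0.05,0,0,-0.05]
    - [0,0.006,-0.02,-0.05,0,0,0]
    - [0,0,0,-0.05,0,0,0]
    - [0,0,0,-0.04,0,0,0]
    - [0,0,0,-0.02,0,0,0]
    - [0,0,0,0,0,0,0]

```text
clock: 13.58
position: [0.5443, -0.3127, 0.1442]
orientation: [3.139, 0.0, 0.637]
wrist_force: [0.2, 0.7, -1.9]
grip_width: 0.0553
```

```bash
python3 - <<'E'
from plan import *
from bench import r
o=r.observe();print(o["position"],o["orientation"],o["grip_width"],o["wrist_force"])
c,s=np.cos(.649),np.sin(.649);Rp=np.array([[c,s,0],[s,-c,0],[0,0,-1]])
go(np.array([.5506,-.3026,.036]),Rp)
f=grab("wrist","w11")
f=grab("scene","s3");im=f["img"][...,::-1]
cv2.imwrite("pics/s3z.png",cv2.resize(im[100:250,140:320],None,fx=4,fy=4,interpolation=cv2.INTER_CUBIC))
E
```

```text
[ 0.54431369 -0.31274551  0.14415469] [3.13944439e+00 2.53606679e-04 6.37374701e-01] 0.05528741527773435 [ 0.18698798  0.6882479  -1.86254113]
t 13.57 pos [ 0.5443 -0.3127  0.1442] target [ 0.5506 -0.3026  0.036 ] shift [ 0.0063  0.0101 -0.1082] turn [0.0019 0.0011 0.0116] F [ 0.2  0.7 -1.9]
```

View pics/w11.png

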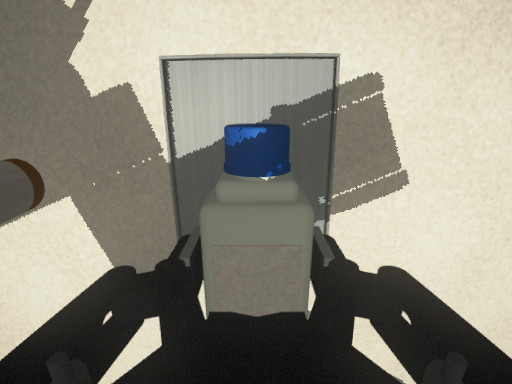

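View pics/s3z.png

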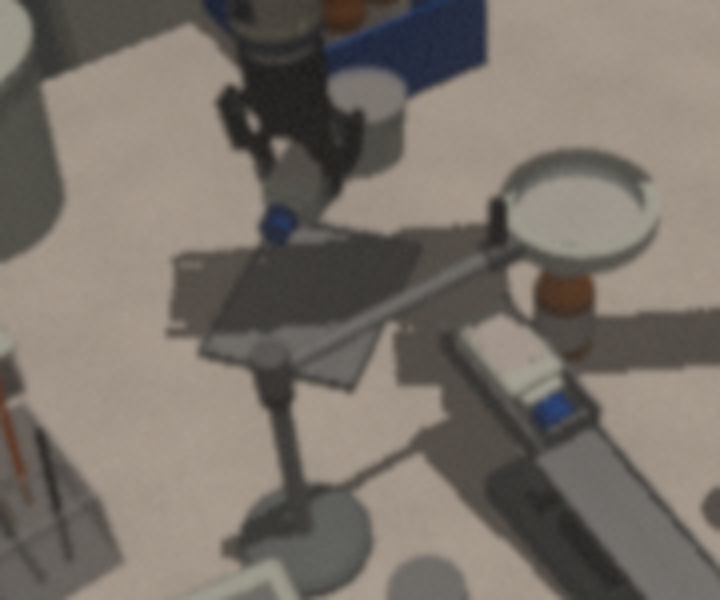

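```bash
python3 - <<'E'
from plan import *
f=load("w11")
a=atz(f,(161,56),.014);b=atz(f,(339,54),.014);print(a,b)
d=np.array([-0.797,-0.604,0]);print((a+b)/2+.1*d, np.linalg.norm(a-b), np.degrees(np.arctan2(*(b-a)[1::-1])))
E
```

```text
[ 0.59065823 -0.1735772   0.014     ] [ 0.68460612 -0.29780079  0.014     ]
[ 0.55793218 -0.296089    0.014     ] 0.15574885572526898 -52.9004890536406
```

Request:
arm_command:
  moves:
    - [0,0.006,0.01,-0.02,0.002,0.001,0.012]
    - [0,0,0,-0.03,0,0,0]
    - [0,0,0,-0.03,0,0,0]
    - [0,0,0,-0.01,0,0,0]
    - [0,0,0,0,0,0,0]

```text
clock: 14.3
position: [0.556, -0.3023, 0.057]
orientation: [3.13, -0.006, 0.653]
wrist_force: [0.4, -0.3, -0.7]
grip_width: 0.0556
```

```bash
cat >> plan.py <<'E'
c_,s_=np.cos(.649),np.sin(.649);Rp=np.array([[c_,s_,0],[s_,-c_,0],[0,0,-1]])
E
python3 - <<'E'
from plan import *
go(np.array([.5506,-.3026,.036]),Rp)
E
```

```text
t 14.3 pos [ 0.556  -0.3023  0.057 ] target [ 0.5506 -0.3026  0.036 ] shift [-0.0054 -0.0003 -0.021 ] turn [ 0.006   0.012  -0.0039] F [ 0.4 -0.3 -0.7]
```

Tray centre confirmed (0.558, -0.296). Continue slowly.

Request:
arm_command:
  moves:
    - [0,-0.004,0,-0.006,0.006,0.012,-0.004]
    - [0,-0.001,0,-0.005,0,0,0]
    - [0,0,0,-0.004,0,0,0]
    - [0,0,0,-0.002,0,0,0]
    - [0,0,0,0,0,0,0]

```text
clock: 14.92
position: [0.5524, -0.3032, 0.0419]
orientation: [3.138, -0.002, 0.649]
wrist_force: [0.0, -0.0, -1.3]
grip_width: 0.0555
```

```bash
python3 - <<'E'
from plan import *
go(np.array([.5506,-.3026,.036]),Rp)
E
```

```text
t 14.93 pos [ 0.5524 -0.3032  0.0419] target [ 0.5506 -0.3026  0.036 ] shift [-0.0018  0.0006 -0.0059] turn [0.002  0.0035 0.0003] F [ 0.  -0.  -1.3]
```

Request:
arm_command:
  moves:
    - [0,-0.001,0,-0.003,0.002,0.003,0]
    - [0,0,0,-0.0015,0,0,0]
    - [0,0,0,0,0,0,0]

```text
clock: 15.3
position: [0.5514, -0.3033, 0.0373]
orientation: [3.141, -0.0, 0.649]
wrist_force: [0.3, 0.4, -2.1]
grip_width: 0.0559
```

Request:
arm_command:
  moves:
    - [0,0,0,-0.0015,0,0,0]
    - [0,0,0,0,0,0,0]

```text
clock: 15.55
position: [0.5515, -0.3034, 0.0357]
orientation: [3.141, -0.0, 0.649]
wrist_force: [-0.3, -0.1, -1.6]
grip_width: 0.0552
```

Request:
arm_command:
  moves:
    - [0,0,0,-0.001,0,0,0]
    - [0,0,0,0,0,0,0]

```text
clock: 15.8
position: [0.5515, -0.3033, 0.0346]
orientation: [3.141, -0.001, 0.649]
wrist_force: [0.9, -0.4, -1.2]
grip_width: 0.0556
```

Request:
arm_command:
  moves:
    - [0,0,0,-0.001,0,0,0]
    - [0,0,0,0,0,0,0]

```text
clock: 16.05
position: [0.5515, -0.3034, 0.0336]
orientation: [3.141, -0.001, 0.649]
wrist_force: [-0.0, -0.2, -0.2]
grip_width: 0.0553
```

Request:
arm_command:
  moves:
    - [0,0,0,-0.0007,0,0,0]
    - [0,0,0,0,0,0,0]

```text
clock: 16.3
position: [0.5516, -0.3034, 0.033]
orientation: [3.141, -0.001, 0.649]
wrist_force: [-0.1, -0.4, -0.8]
grip_width: 0.0552
```

Request:
arm_command:
  moves:
    - [0,0,0,-0.0008,0,0,0]
    - [0,0,0,0,0,0,0]

```text
clock: 16.55
position: [0.5517, -0.3035, 0.0331]
orientation: [3.141, -0.001, 0.649]
wrist_force: [0.3, 0.3, -1.1]
grip_width: 0.0556
```

```bash
python3 - <<'E'
from plan import *
from bench import r
go(np.array([.5506,-.3026,.036]),Rp);print(r.observe()["moment"])
f=grab("scene","s4");im=f["img"][...,::-1]
cv2.imwrite("pics/s4z.png",cv2.resize(im[120:220,170:280],None,fx=6,fy=6,interpolation=cv2.INTER_CUBIC))
go(np.array([.5506,-.3026,.036]),Rp);print(r.observe()["moment"])
E
```

```text
t 16.55 pos [ 0.5517 -0.3035  0.0331] target [ 0.5506 -0.3026  0.036 ] shift [-0.0011  0.0009  0.0029] turn [0.0003 0.0012 0.0003] F [ 0.3  0.3 -1.1]
[ 0.00907598 -0.06605665 -0.03885552]
t 16.6 pos [ 0.5517 -0.3035  0.033 ] target [ 0.5506 -0.3026  0.036 ] shift [-0.0011  0.0009  0.003 ] turn [0.0003 0.0011 0.0003] F [ 0.3 -0.5 -0.8]
[ 0.06956738 -0.01399905 -0.04286118]
```

View pics/s4z.png

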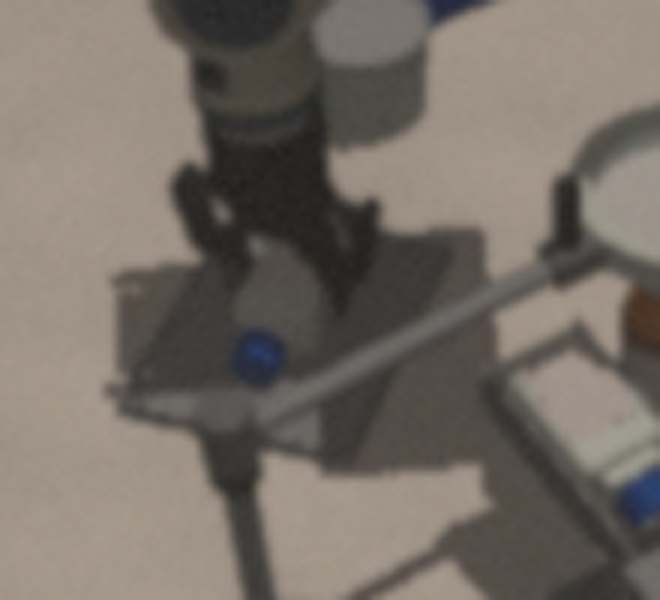

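Request:
arm_command:
  moves:
    - [0,0,0,-0.0012,0,0,0]
    - [0,0,0,0,0,0,0]

```text
clock: 16.85
position: [0.5518, -0.3036, 0.0331]
orientation: [3.14, -0.001, 0.649]
wrist_force: [0.9, -0.2, -2.1]
grip_width: 0.0552
```

```bash
python3 - <<'E'
from bench import r
import numpy as np
o=r.observe()
for k in o: print(k,np.round(o[k],4))
E
```

```text
clock 16.85
qpos [-5.2200e-01  7.2930e-01  1.7099e+00  4.0000e-04  7.0100e-01  3.9990e-01]
dq [-0.0007 -0.0052 -0.0018 -0.0002  0.0092 -0.0018]
effort [-6.00000e-04 -6.41556e+01 -1.86400e+01 -7.10000e-03  6.25000e-02
  0.00000e+00]
position [ 0.5518 -0.3036  0.0331]
orientation [ 3.1405e+00 -7.0000e-04  6.4860e-01]
wrist_force [ 0.9385 -0.1782 -2.1413]
moment [ 0.0398 -0.0517  0.003 ]
grip_width 0.0552
```

Request:
arm_command:
  moves:
    - [0,0,0,-0.002,0,0,0]

```text
clock: 16.98
position: [0.5519, -0.3037, 0.0328]
orientation: [3.141, -0.001, 0.649]
wrist_force: [-9.3, 4.9, 32.9]
grip_width: 0.0556
```

Request:
arm_command:
  moves:
    - [0,0,0,0,0,0,0]
    - [70,0,0,0,0,0,0]
    - [80,0,0,0,0,0,0]
    - [90,0,0,0,0,0,0]
    - [100,0,0,0,0,0,0]
    - [100,0,0,0,0,0,0]

```text
clock: 17.73
position: [0.5521, -0.3037, 0.0322]
orientation: [3.14, -0.001, 0.649]
wrist_force: [0.3, 0.0, 0.6]
grip_width: 0.0854
```

Request:
arm_command:
  moves:
    - [100,0,0,0.01,0,0,0]
    - [100,0,0,0.03,0,0,0]
    - [100,0,0,0.05,0,0,0]
    - [100,0,0,0.05,0,0,0]
    - [100,0,0,0.05,0,0,0]
    - [100,0,0,0.04,0,0,0]
    - [100,0,0,0,0,0,0]

```text
clock: 18.6
position: [0.5509, -0.303, 0.2735]
orientation: [3.138, -0.002, 0.649]
wrist_force: [-0.4, 0.2, 0.8]
grip_width: 0.0854
```

```bash
python3 - <<'E'
from plan import *
f=grab("wrist","w12");print(f["pos"],f["ori"])
E
```

```text
[ 0.55088296 -0.30304469  0.2735246 ] [ 3.13817590e+00 -1.69343655e-03  6.48620910e-01]
```

View pics/w12.png

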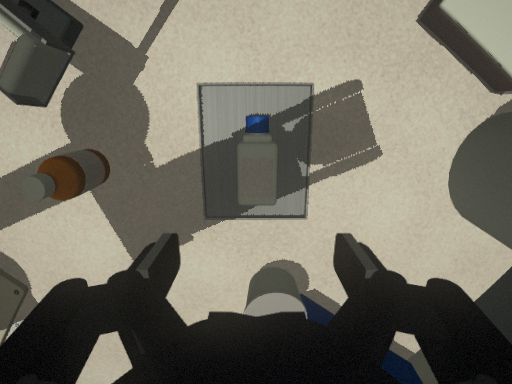

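```bash
python3 - <<'E'
from plan import *
f=load("w12")
a=atz(f,(257.5,114.5),.03);b=atz(f,(257,206),.034);print(a,b,np.linalg.norm(a-b),(a+b)/2)
tc=[atz(f,q,.014) for q in [(197,84),(313,84),(307,219),(206,217)]];print(np.mean(tc,0))
foot=np.array([.710,-.0535]);
for m in [(a+b)[:2]/2,np.array([.5568,-.2995])]:
    v=m-foot;print(np.hypot(*v),np.degrees(np.arctan2(v[1],v[0])))
    u=v/np.hypot(*v);print("knob tgt",foot+.208*u,"lens",foot+.29*u)
E
```

```text
[ 0.60614139 -0.26276667  0.03      ] [ 0.50411729 -0.33948047  0.034     ] 0.1277103068936716 [ 0.55512934 -0.30112357  0.032     ]
[ 0.55920438 -0.29564202  0.014     ]
0.29206566747294005 -122.0230048700499
knob tgt [ 0.59970598 -0.22984973] lens [ 0.55622468 -0.29937223]
0.2898037956963297 -121.91317354743754
knob tgt [ 0.60004423 -0.23006083] lens [ 0.55669628 -0.29966655]
```

Request:
arm_command:
  moves:
    - [50,0,0,0.05,0,0,0]
    - [50,-0.005,0.03,0.02,0.003,0.002,-0.1]
    - [50,-0.01,0.045,0,0,0,-0.11]
    - [50,-0.01,0.045,0,0,0,-0.11]
    - [50,-0.01,0.045,0,0,0,-0.11]
    - [50,-0.005,0.045,0,0,0,-0.11]
    - [50,-0.005,0.035,0,0,0,-0.11]
    - [50,0,0,0,0,0,0]

```text
clock: 19.65
position: [0.4965, -0.0492, 0.3316]
orientation: [-3.127, 0.014, -0.024]
wrist_force: [-0.4, -0.7, -0.0]
grip_width: 0.0428
```

```bash
python3 - <<'E'
from plan import *
go(np.array([.5035,-.054,.30]),np.diag([1.,-1,-1]))
f=grab("wrist","w13")
go(np.array([.5035,-.054,.30]),np.diag([1.,-1,-1]))
E
```

```text
t 19.65 pos [ 0.4965 -0.0492  0.3316] target [ 0.5035 -0.054   0.3   ] shift [ 0.007  -0.0048 -0.0316] turn [-0.0149 -0.0141  0.0246] F [-0.4 -0.7 -0. ]
t 19.7 pos [ 0.4968 -0.0502  0.3316] target [ 0.5035 -0.054   0.3   ] shift [ 0.0067 -0.0038 -0.0316] turn [-0.0145 -0.0139  0.0242] F [-0.7  0.3 -0.5]
```

View pics/w13.png

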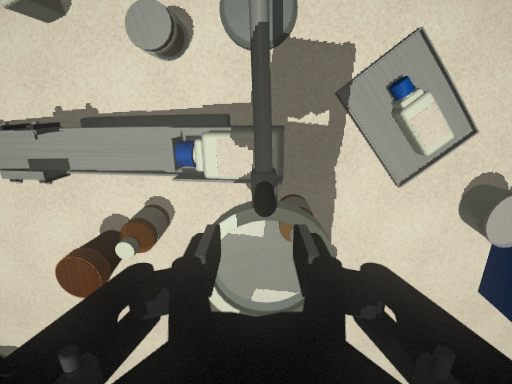

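```bash
python3 - <<'E'
from plan import *
f=load("w13");print(atz(f,(264,205),.281),proj(f,[[.5035,-.054,.281],[.5035,-.054,.24],[.71,-.0535,.01],[.71,-.0535,.0]]))
print(atz(f,(258.5,16),.01))
im=cv2.imread("pics/w13.png")
cv2.imwrite("pics/w13z.png",cv2.resize(im[0:260,180:340],None,fx=3,fy=3,interpolation=cv2.INTER_CUBIC)[:600])
E
```

```text
[ 0.50595019 -0.05280473  0.281     ] [[265.79402004 208.30641008]
 [264.88114378 190.15122333]
 [259.89612689   9.29083785]
 [259.91379306  11.57410647]]
[ 0.70096056 -0.05123992  0.01      ]
```

View pics/w13z.png

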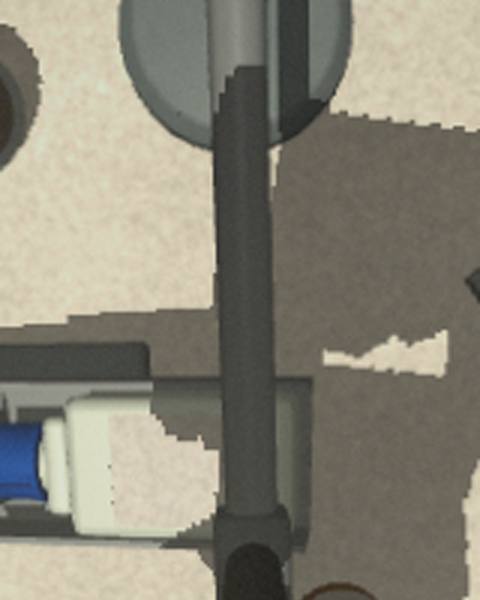

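Request:
arm_command:
  moves:
    - [50,0.007,-0.0035,-0.02,-0.0145,-0.014,0.024]
    - [50,0,0,-0.02,0,0,0]
    - [50,0,0,-0.013,0,0,0]
    - [50,0,0,0,0,0,0]

```text
clock: 20.2
position: [0.5036, -0.0568, 0.275]
orientation: [3.14, 0.003, 0.002]
wrist_force: [0.4, -0.8, 0.0]
grip_width: 0.0427
```

```bash
python3 - <<'E'
from plan import *
go(np.array([.5045,-.0535,.268]),np.diag([1.,-1,-1]))
f=grab("wrist","w14")
E
```

```text
t 20.2 pos [ 0.5036 -0.0568  0.275 ] target [ 0.5045 -0.0535  0.268 ] shift [ 0.0009  0.0033 -0.007 ] turn [ 0.0012 -0.0028 -0.0023] F [ 0.4 -0.8  0. ]
```

View pics/w14.png

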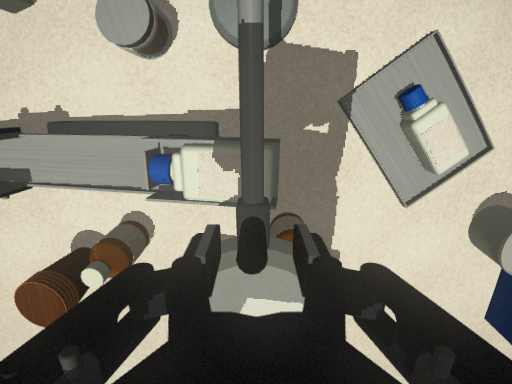

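Request:
arm_command:
  moves:
    - [50,0.001,0.003,-0.007,0,-0.003,0]
    - [30,0,0,0,0,0,0]
    - [0,0,0,0,0,0,0]
    - [0,0,0,0,0,0,0]
    - [0,0,0,0,0,0,0]
  squeeze: 20

```text
clock: 20.88
position: [0.506, -0.0541, 0.2696]
orientation: [3.14, -0.004, 0.002]
wrist_force: [1.2, -1.3, -1.9]
grip_width: 0.0153
```

```bash
python3 - <<'E'
from plan import *
from bench import r
go(np.array([.5045,-.0535,.268]),np.diag([1.,-1,-1]));print(r.observe()["grip_width"])
E
```

```text
t 20.88 pos [ 0.506  -0.0541  0.2696] target [ 0.5045 -0.0535  0.268 ] shift [-0.0015  0.0006 -0.0016] turn [ 0.0019  0.0043 -0.0023] F [ 1.2 -1.3 -1.9]
0.015284510975168475
```

```bash
python3 - <<'E'
import numpy as np
th=np.radians(180.2)
for i in range(14):
    a=th+.07*i;b=a+.07;print(np.round(.206*(np.array([np.cos(b),np.sin(b)])-[np.cos(a),np.sin(a)]),4),np.round(np.array([.71,-.0535])+.206*np.array([np.cos(b),np.sin(b)]),4),round(np.degrees(b),1))
E
```

```text
[ 0.0006 -0.0144] [ 0.5046 -0.0686] 184.2
[ 0.0016 -0.0143] [ 0.5061 -0.083 ] 188.2
[ 0.0026 -0.0142] [ 0.5087 -0.0971] 192.2
[ 0.0035 -0.014 ] [ 0.5122 -0.1111] 196.2
[ 0.0045 -0.0137] [ 0.5167 -0.1248] 200.3
[ 0.0055 -0.0133] [ 0.5222 -0.1382] 204.3
[ 0.0064 -0.0129] [ 0.5286 -0.1511] 208.3
[ 0.0073 -0.0125] [ 0.5358 -0.1635] 212.3
[ 0.0081 -0.0119] [ 0.544  -0.1754] 216.3
[ 0.0089 -0.0113] [ 0.5529 -0.1868] 220.3
[ 0.0097 -0.0107] [ 0.5626 -0.1974] 224.3
[ 0.0104 -0.01  ] [ 0.573  -0.2074] 228.3
[ 0.0111 -0.0092] [ 0.5841 -0.2166] 232.3
[ 0.0117 -0.0084] [ 0.5959 -0.225 ] 236.3
```

Request:
arm_command:
  moves:
    - [0,0.0006,-0.0144,0,0,0,0.07]
    - [0,0.0016,-0.0143,0,0,0,0.07]
    - [0,0.0026,-0.0142,0,0,0,0.07]
    - [0,0.0035,-0.014,0,0,0,0.07]
    - [0,0.0045,-0.0137,0,0,0,0.07]
    - [0,0.0055,-0.0133,0,0,0,0.07]

```text
clock: 21.62
position: [0.5246, -0.1378, 0.2697]
orientation: [-3.14, -0.006, 0.436]
wrist_force: [1.6, 1.7, -1.9]
grip_width: 0.0153
```

Request:
arm_command:
  moves:
    - [0,0.0062,-0.0129,0,0,0,0.07]
    - [0,0.007,-0.0125,0,0,0,0.07]
    - [0,0.008,-0.0119,0,0,0,0.07]
    - [0,0.0088,-0.0113,0,0,0,0.07]
    - [0,0.0096,-0.0107,0,0,0,0.07]
    - [0,0.01,-0.01,0,0,0,0.07]

```text
clock: 22.38
position: [0.5766, -0.2076, 0.2697]
orientation: [-3.138, -0.01, 0.867]
wrist_force: [2.4, 4.5, -0.7]
grip_width: 0.0155
```

```bash
python3 - <<'E'
from plan import *
from bench import r
o=r.observe();print(o["position"]);v=o["position"][:2]-[.71,-.0535];print(np.hypot(*v),np.degrees(np.arctan2(v[1],v[0]))%360)
f=grab("wrist","w15")
f=grab("top","t2");im=f["img"][...,::-1]
cv2.imwrite("pics/t2z.png",cv2.resize(im[100:250,220:400],None,fx=4,fy=4,interpolation=cv2.INTER_CUBIC))
E
```

```text
[ 0.57660975 -0.20757185  0.26971897]
0.20379178670327816 229.1150825620565
```

View pics/w15.png

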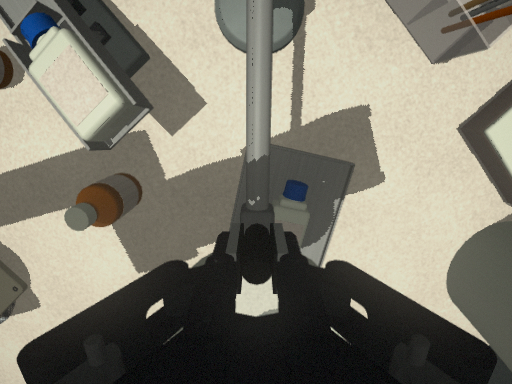

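View pics/t2z.png

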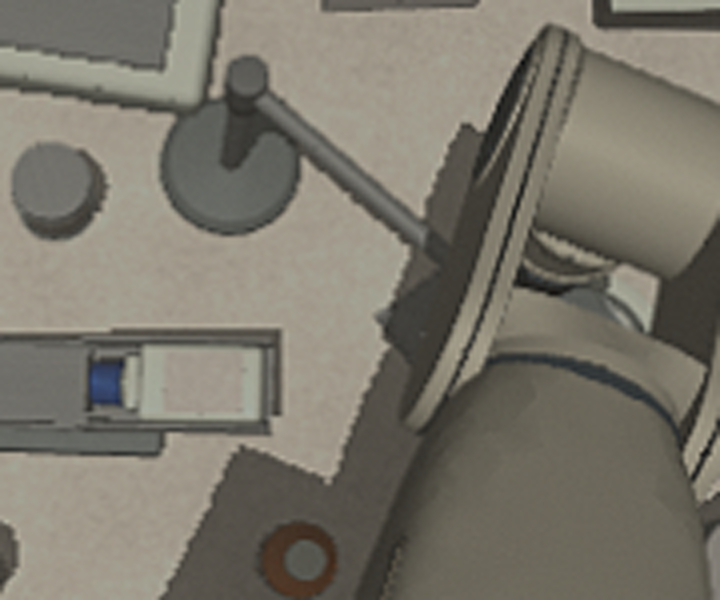

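Request:
arm_command:
  moves:
    - [0,0.0122,-0.0097,0,0,0,0.075]
    - [0,0.0132,-0.009,0,0,0,0.07]
    - [0,0,0,0,0,0,0]

```text
clock: 22.85
position: [0.6019, -0.2263, 0.2697]
orientation: [-3.138, -0.009, 1.011]
wrist_force: [0.6, -0.2, 0.0]
grip_width: 0.0152
```

```bash
python3 - <<'E'
from plan import *
from bench import r
o=r.observe();print(o["position"]);v=o["position"][:2]-[.71,-.0535];print(np.hypot(*v),np.degrees(np.arctan2(v[1],v[0]))%360)
E
```

```text
[ 0.60191112 -0.22632009  0.26972365]
0.2038381392442983 237.97642454145608
```

Request:
arm_command:
  moves:
    - [50,0,0,0,0,0,0]
    - [50,0,0,0,0,0,0]
    - [50,0,0,0,0,0,0]
    - [50,0,0,0.03,0,0,0]
    - [50,0,0,0.05,0,0,0]
    - [50,0,0,0.03,0,0,0]
    - [50,0,0.04,0,0,0,0]
    - [50,-0.02,0.05,0,0,0,0]
    - [50,-0.03,0.05,0,0,0,0]
    - [50,-0.03,0.05,0,0,0,0]
    - [50,-0.03,0.05,0,0,0,0]
    - [50,-0.03,0.05,0,0,0,0]

```text
clock: 24.35
position: [0.4542, 0.0706, 0.3837]
orientation: [-3.137, -0.011, 0.998]
wrist_force: [1.3, 1.2, -0.3]
grip_width: 0.0428
```

Request:
arm_command:
  moves:
    - [50,-0.03,0.05,0,0,0,0]
    - [50,-0.03,0.05,0,0,0,0]
    - [50,-0.02,0.05,0,0,0,0]
    - [50,0,0.05,0,0,0,0]
    - [50,0,0,0,0,0,0]

```text
clock: 24.98
position: [0.3669, 0.2783, 0.3856]
orientation: [-3.138, -0.016, 1.0]
wrist_force: [-0.5, 0.3, 0.2]
grip_width: 0.0426
```

```bash
python3 - <<'E'
from plan import *
f=grab("top","t3");im=f["img"][...,::-1]
cv2.imwrite("pics/t3z.png",cv2.resize(im[100:250,250:420],None,fx=4,fy=4,interpolation=cv2.INTER_CUBIC))
cv2.imwrite("pics/t3z2.png",cv2.resize(im[160:230,310:380],None,fx=8,fy=8,interpolation=cv2.INTER_CUBIC))
f=grab("scene","s5")
E
```

```text
(no output)
```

View pics/t3z2.png

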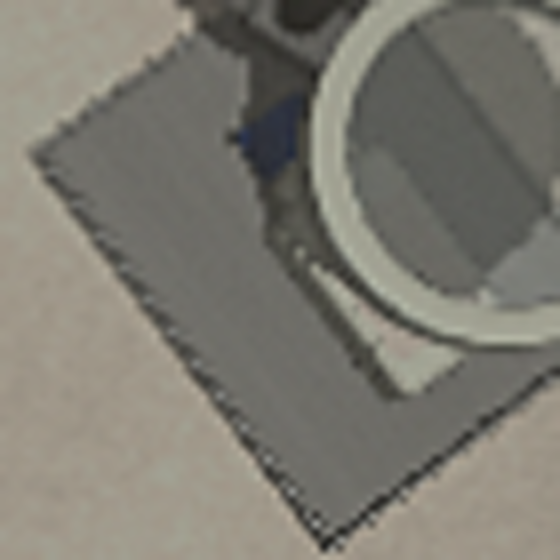

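View pics/t3.png

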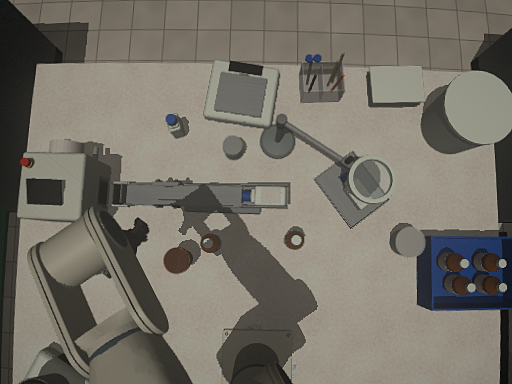

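View pics/s5.png

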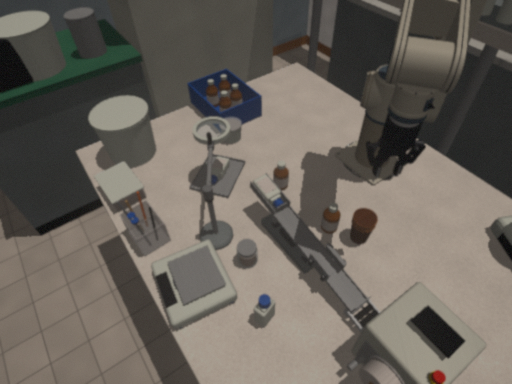

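```bash
python3 - <<'E'
from plan import *
t=load("t3")
# predict for lens centred over bottle
m=np.array([.5559,-.3002])
v=m-[.71,-.0535];u=v/np.hypot(*v);L=np.array([.71,-.0535])+.29*u
print("lens exp",L)
g=cv2.cvtColor(t["img"],cv2.COLOR_RGB2GRAY)
sub=g[145:215,335:405];mk=((sub>135)*255).astype(np.uint8)
print(sub.max())
cs,_=cv2.findContours(mk,cv2.RETR_EXTERNAL,cv2.CHAIN_APPROX_NONE)
im=cv2.resize(t["img"][140:235,310:405,::-1],None,fx=6,fy=6,interpolation=cv2.INTER_CUBIC)
def circ(c,r,z,col):
    P=[[c[0]+r*np.cos(a),c[1]+r*np.sin(a),z] for a in np.linspace(0,6.28,90)]
    q=(proj(t,P)-[310,140]+.5)*6
    cv2.polylines(im,[q.astype(np.int32)],True,col,1)
circ(L,.066,.238,(0,0,255))
d=np.array([.797,.604]);n=np.array([-.604,.797])
c=[[*(m-d*.0625+s*n*.028),.022] for s in(1,-1)]+[[*(m+d*.027+s*n*.028),.022] for s in(-1,1)]
q=(proj(t,c)-[310,140]+.5)*6;cv2.polylines(im,[q.astype(np.int32)],True,(0,255,0),1)
q=(proj(t,[[*(m+d*.0625),.022]])-[310,140]+.5)*6;cv2.circle(im,tuple(int(x) for x in q[0]),3,(0,255,255),-1)
cv2.imwrite("pics/t3o.png",im)
E
```

```text
lens exp [ 0.55636304 -0.29945871]
174
```

View pics/t3o.png

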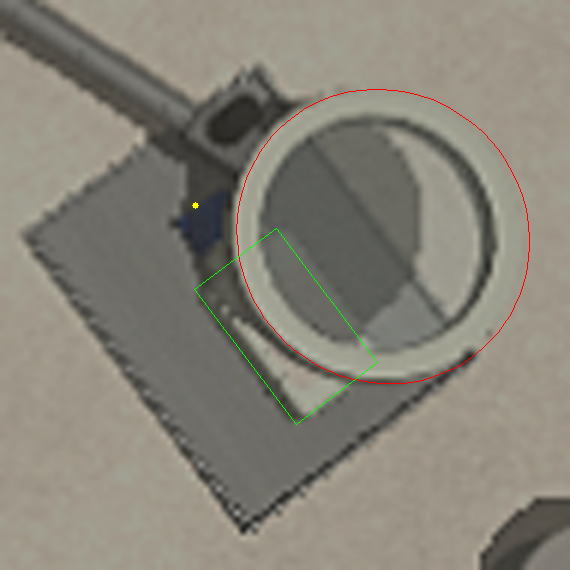

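```bash
python3 - <<'E'
from plan import *
t=load("s5");m=np.array([.5559,-.3002]);L=[.5564,-.2995]
im=cv2.resize(t["img"][100:210,170:270,::-1],None,fx=6,fy=5.4545,interpolation=cv2.INTER_CUBIC)
im=cv2.resize(t["img"][110:210,170:270,::-1],None,fx=6,fy=6,interpolation=cv2.INTER_CUBIC)
for z in(.216,.238):
    P=[[L[0]+.066*np.cos(a),L[1]+.066*np.sin(a),z] for a in np.linspace(0,6.28,90)]
    cv2.polylines(im,[((proj(t,P)-[170,110]+.5)*6).astype(np.int32)],True,(0,0,255),1)
d=np.array([.797,.604]);n=np.array([-.604,.797])
for z in(.003,.041):
    c=[[*(m-d*.0625+s*n*.028),z] for s in(1,-1)]+[[*(m+d*.027+s*n*.028),z] for s in(-1,1)]
    cv2.polylines(im,[((proj(t,c)-[170,110]+.5)*6).astype(np.int32)],True,(0,255,0),1)
cv2.imwrite("pics/s5o.png",im)
from bench import r
print(r.observe()["clock"],r.observe()["dq"])
E
```

```text
25.075 [-0.0363465  -0.00696858  0.00977569 -0.00301092 -0.00067231 -0.00520122]
```

View pics/s5o.png

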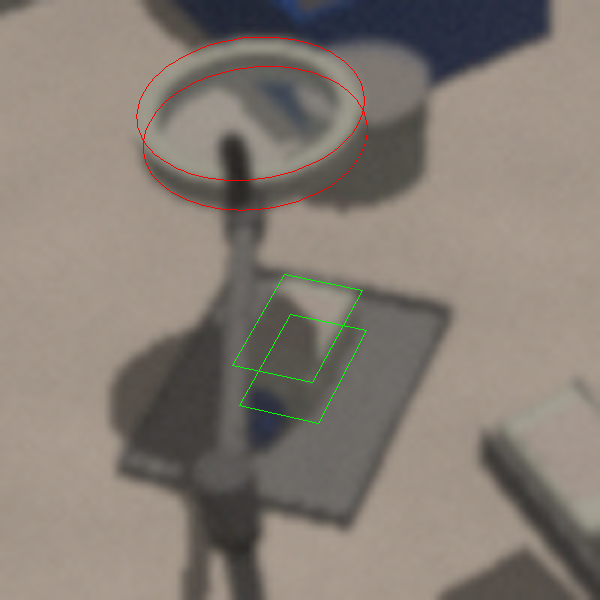

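Both fixed cameras agree on the ring and the bottle, and the arm is well clear. Handing in.

```bash
python3 - <<'E'
from bench import r
print(r.sign_off())
E
```

```text
the job is handed in; nothing more can be done
None
```

The job is done and handed in at about 25 s, well inside the 72 s limit.

- **Freeing the bottle:** With closed fingers I pushed the jammed bottle up the chute by its cap; the readings I took showed at most 4 N. The wrist pictures put its body about 20 mm clear of the rails.
- **Lifting and placing:** I gripped it across the open channel, lifted it over the magnifier arm and lowered it flat into the tray before opening the jaws.
- **Magnifier:** I gripped the knob lightly, swung the arm about 58° counter-clockwise, released it and moved the robot away.

**Last checks:**
- Drawing the expected lens ring and bottle onto the last "top" and "scene" pictures matched both to about 1–2 mm. That puts the lens at (0.556, -0.299) m and the bottle's middle at (0.556, -0.300) m.
- The same pictures show the bottle flat in the tray, and the waiting bottle and the other things on the bench where they were.

**What disagreed:**
- The tray's position differed by 2–4 mm between the top and wrist cameras, so I used a value in between.
- While I was setting the bottle down, the settled force reading hid the contact with the tray. My last 2 mm press peaked briefly at about 33 N vertically at the wrist (limit 120 N). The bottle was still in the jaws, so it was not dropped.

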